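Draw the strip board out of the switch box

TASK

The cover is off the grey switch box and the long strip board inside is already unscrewed, but it is longer than the opening and both its ends sit under the box's end panels. Take hold of the board, tilt it, bring it out through the opening one end first, and finish still holding it in the gripper, level and still, a good hand's width (about 10 cm) higher than the top of the box. Leave the box and the other things on the bench where they stand.

Things in the scene. Friction and masses are not known exactly. Their poses are not given: they have to be found in the camera images.
- box: Grey sheet-steel switch box, loose on the bench, 2.8 kg: 200 mm (its x) by 300 mm (its y) by 80 mm high, sheet 3 mm thick. Origin: centre of its underside, z up. The top is closed by fixed 3 mm panels (undersides 77 mm above the bench) around an open middle. The end panels, 50 mm deep, at +y and -y, each carry four round sockets 6 mm high. Two black cable glands stick 22 mm out of the +x wall.
- box_opening (a point): Centre of the box's rectangular top opening, in the plane of the top (80 mm above the bench), axes as the box: the opening measures 156 mm along x and 200 mm along y.
- box_floor (a point): Centre of the box's inner floor, 3 mm above the bench, axes as the box; inside it is 194 mm (x) by 294 mm (y). Two fixed steel brackets on it, 50 mm (x) by 18 mm (y) by 12 mm high, at y = -60 and +60 mm, carry the board 15 mm above the bench. A fixed row of terminals 22 mm high lies under the +x rim, x 79 to 93 mm.
- board: Loose strip board, 0.13 to 0.24 kg, 35 mm wide (its x), 236 mm long (its y): aluminium channel with a green circuit board, 14 mm high; headers and relays along the middle, 28 mm wide, reach 22 mm. Origin: centre of its underside, z up (components up). It lies on the brackets in the box, nearly along the box's y, near its middle. Grip its straight sides, 35 mm apart; it balances at its middle.
- board_end_left (a point): Centre of the board's +y end face (118 mm from its middle, 7 mm above its underside).
- board_end_right (a point): Centre of the board's -y end face (118 mm from its middle, 7 mm above its underside).
- parts_tray: Black open plastic tray with small steel sensor bodies, 120 by 200 by 28 mm, lying beyond the box, origin at the centre of its underside. Bystander.
- screwdriver: Screwdriver about 190 mm long, lying along its own x. Bystander.
- screw_jar: Closed white plastic jar, 48 mm across and 60 mm high, origin at the centre of its underside. Bystander.
- cover: The box's cover: flat grey steel plate, 174 by 220 by 4 mm, lying on the bench to the left of the box. Origin at the centre of its underside. Bystander.

How it is judged:
By the outcome, as a careful person would: the job done as asked, in the order asked, and still so for the second after the job is handed in, while the arm keeps its last pose, push and grip.
It also fails if it takes over 40 s, if anything falls off the work surface, if the arm or the gripper's body presses on something with over 40 N, if the wrist force passes 120 N, or if a joint passes its speed limit or range.

ROBOT

A 6-joint arm with a two-finger parallel gripper is mounted at the origin on the work surface. World frame = base frame: x ahead of the robot, y to its left, z up, the work surface at z = 0. Lengths are in m, angles in rad, forces in N, time in s.
With the tool pointing down it reaches from about 0.35 to 0.975 m from the base axis. Payload 4.9 kg.
Tool frame: the origin (TCP) lies midway between the tips of the shut fingers; the grasp point (between the pads) lies 19 mm behind it; z points along the fingers, y is the line along which they close (so a half turn about z gives the same grasp; the last joint's range is limited). The gripper opens to 85 mm and grips with 20 to 120 N. Pads are 22 mm wide; open, the fingers measure 114 mm over their backs; the gripper's body (76 mm by 85 mm) begins 54 mm behind the grasp point. The pads swing forward as they close: fully open they stand 13 mm farther back than shut.
Start: joints at [1.229, 0.053, 1.613, -0, 1.476, -0.119], TCP at [0.138, 0.61, 0.231] pointing down, gripper open.
Joint ranges: [-3.01, 3.01], [-1.01, 2.22], [0.06, 2.58], [-1.02, 4.17], [0.09, 2.62], [-3.14, 3.14]. Speed limits (rad/s): [2.57, 2.57, 3.14, 3.14, 3.14, 3.14].

INTERFACE

Orientations are given as a unit quaternion [w, x, y, z].
In Python, from plant import manip gives the robot as it stands.
- The arm moves only by the shell command python3 shift.py FILE, which reads ROWS from the file FILE. ROWS is a JSON object with one list for each field, all of the same length, 1 to 5, a row being the entries at one place: aperture (the opening from 0.0 (shut) to 1.0 (fully open)), x, y, z (the shift in shares of the most that a row can go, 1 being 62.5 mm), ax, ay, az (a rotation vector in shares of 180 degrees (1.0 is 180 degrees)); each row shifts and turns the commanded pose from where the row before left it, along the tool's axes as they then stand; what a row does not reach is not made up. A row lasts 1/8 s, in which the tool goes at most 0.0625 m and 0.188 rad, less where a joint would pass 70% of its speed; a pose out of reach is approached as far as the arm can. The fingers move at their own pace and stop on an object; the grip force is fixed at half the most. Time passes only in rows, so rows that do not move let the fingers close. It prints the time, the measured TCP pose, the force, the opening and the grip force at its end. Input that does not fit is refused with a message, and nothing moves.
- manip.state(): the state, without advancing time (a new reading comes with each control period).
- manip.grab_frame(name): name is "scene" or "top"; returns the picture (400x640x3 uint8, red, green, blue); there is no depth.
- manip.camera_params(name): a dict with "intrinsics" (3x3 intrinsics, pixels), "xyz" and "orientation" of the camera in the world. Camera axes: x right, y down, z forward; pixel columns grow to the right and rows downward; lengths in m; the calibration is good to about 2 mm. A picture is of the moment at which its call begins. camera_params takes no time and is no camera call.
- manip.job_done(): hands the job in; it is judged then, once.
The state is a dict: "time": time; "joint_pos": joint angles; "joint_vel": joint speeds; "joint_efforts": joint torques, N m; "tool_pos": TCP position; "tool_rot": TCP orientation; "contact_force": force on the tool from outside, world axes, zero at the start; "ft_torque": the same for the moment, N m; "gripper_width": opening from 0.0 (shut) to 1.0 (fully open); "grasp_force": force on a finger pad.
Only numpy, scipy, OpenCV 4.12 (cv2) and the standard library are available. Lean on these libraries where they do the work, as an engineer would, in place of code of your own. Each camera call takes 0.05 s, during which the arm holds its last target. There are 200 camera calls.

## Working session

There is one attempt and no reset: what is moved stays moved. The work goes in short steps, Python scripts to look and compute and a shell command to move; the robot and the scene stay as the last step left them, time stands still between calls to the robot, and variables do not carry over. Pictures are saved under pics/ and viewed, at most 10 in all, crops included, and the job is handed in when it is done.

```bash
ls; mkdir -p pics
python3 - <<'E'
from plant import manip
import cv2
for n in("scene","top"):
    im=manip.grab_frame(n); cv2.imwrite(f"pics/{n}0.png",im[:,:,::-1]); print(n,manip.camera_params(n))
print(manip.state())
E
```

```text
pics
plant.py
shift.py
scene {'intrinsics': array([[493.81505388,   0.        , 317.74993846],
       [  0.        , 493.81505388, 202.08863551],
       [  0.        ,   0.        ,   1.        ]]), 'xyz': array([1.27809364, 0.61249308, 1.109163  ]), 'orientation': array([-0.1365436 ,  0.38006914,  0.85540251, -0.32432984])}
top {'intrinsics': array([[415.19634095,   0.        , 327.71610931],
       [  0.        , 415.19634095, 197.59138908],
       [  0.        ,   0.        ,   1.        ]]), 'xyz': array([ 3.24540216e-01, -6.97955701e-04,  1.35014407e+00]), 'orientation': array([ 0.08254088, -0.70049816,  0.70413752, -0.08172933])}
{'time': 0.1, 'joint_pos': array([ 1.22900172e+00,  5.32943760e-02,  1.61417956e+00, -8.34106289e-06,
        1.47599161e+00, -1.19002467e-01]), 'joint_vel': array([-0.00233045, -0.00265696, -0.00375476, -0.0002933 , -0.0007415 ,
       -0.00078318]), 'joint_efforts': array([ 2.84888010e-04, -3.94904709e+01, -3.71361852e+01, -1.52170710e-04,
        3.97499578e-03,  1.66253204e-05]), 'tool_pos': array([0.13790656, 0.60900992, 0.23017011]), 'tool_rot': array([-2.09810108e-04,  1.11165379e-01,  9.93801480e-01, -9.12648198e-04]), 'contact_force': array([ 0.23453936,  0.19408035, -0.56608267]), 'ft_torque': array([-0.02913326, -0.00940641, -0.0387707 ]), 'grasp_force': 0.0, 'gripper_width': 1.0021535389016447}
```

View pics/top0.png

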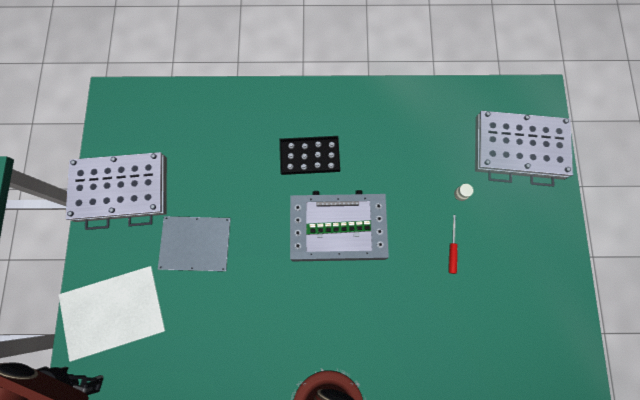

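View pics/scene0.png

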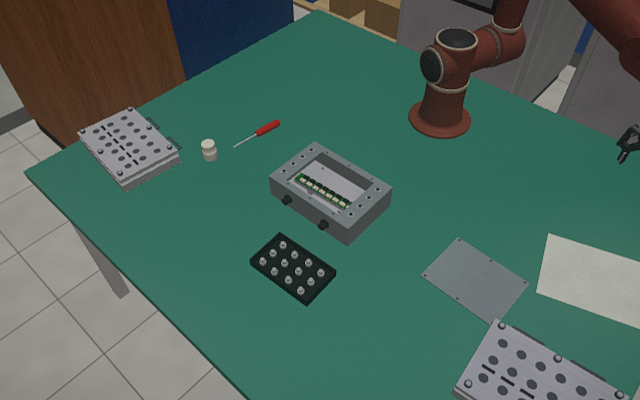

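The top view shows the box at about (339,227), spanning cols 290–388 and rows 194–260. The board is in the opening at about (338,228). The tray is beyond the box, the cover to its left, and the jar and screwdriver to its right.

```bash
cat > h.py <<'E'
import numpy as np, cv2
from plant import manip
from scipy.spatial.transform import Rotation as R
def rot(q): return R.from_quat(q,scalar_first=True)
def ray(n,uv,z):
    c=manip.camera_params(n); d=np.linalg.inv(c["intrinsics"])@[uv[0],uv[1],1]
    d=rot(c["orientation"]).apply(d); o=c["xyz"]; return o+d*(z-o[2])/d[2]
def proj(n,p):
    c=manip.camera_params(n); q=c["intrinsics"]@rot(c["orientation"]).inv().apply(np.array(p)-c["xyz"]); return q[:2]/q[2]
E
python3 - <<'E'
from h import *
im=cv2.imread("pics/top0.png"); hsv=cv2.cvtColor(im,cv2.COLOR_BGR2HSV)
# box outline: non-bench, in window
g=((hsv[...,0]>65)&(hsv[...,0]<90)&(hsv[...,1]>120)).astype(np.uint8)
m=(1-g)*255; w=np.zeros_like(m); w[196:275,270:410]=m[196:275,270:410]; m[:]=0; m[185:275,270:410]=255*(1-g[185:275,270:410])
m=cv2.morphologyEx(m,cv2.MORPH_OPEN,np.ones((9,9)))
c=max(cv2.findContours(m,0,2)[0],key=cv2.contourArea); r=cv2.minAreaRect(c); print(r)
for p in cv2.boxPoints(r): print(p,ray("top",p,.08))
print('ctr',ray("top",r[0],.08))
# board: green in the opening
b=np.zeros_like(m); b[205:252,306:373]=((hsv[...,0]>35)&(hsv[...,0]<90)&(hsv[...,1]>80))[205:252,306:373]*255
ys,xs=np.nonzero(b); print(xs.min(),xs.max(),ys.min(),ys.max())
P=np.array([ray("top",(x,y),.03)[:2] for x,y in zip(xs,ys)])
r=cv2.minAreaRect(P.astype(np.float32)); print('board',r)
t=im[185:270,280:400]; s=cv2.imread("pics/scene0.png")[135:250,260:400]
cv2.imwrite("pics/crop0.png",np.hstack([cv2.resize(t,(400,283)),cv2.resize(s,(345,283))]))
E
```

```text
((339.0, 227.0), (66.0, 98.0), 90.0)
[290. 194.] [0.63801552 0.11879206 0.08      ]
[388. 194.] [ 0.6363464  -0.18991747  0.08      ]
[388. 260.] [ 0.43009714 -0.18198129  0.08      ]
[290. 260.] [0.43162153 0.1154933  0.08      ]
ctr [ 0.53210785 -0.03441328  0.08      ]
306 370 221 233
board ((0.5402661561965942, -0.03249669820070267), (0.03341300040483475, 0.20688728988170624), 2.6722397804260254)
```

View pics/crop0.png

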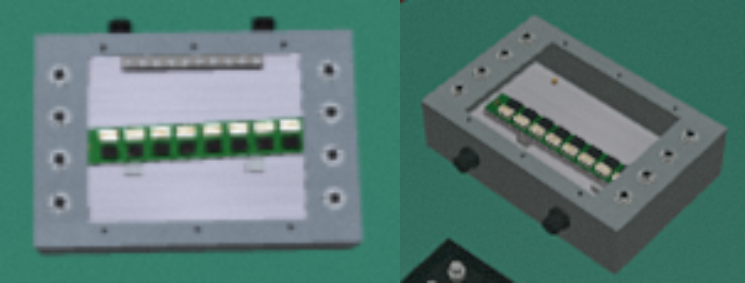

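The crop shows the opening between cols 91–307 and rows 55–222 of the left panel. The board lies almost along box y with its component row centred in the opening, and both ends are hidden.

Run:
```python
from h import *
for n,win in(("top",(198,256,300,380)),("scene",(140,225,285,365))):
    im=cv2.imread(f"pics/{n}0.png"); hsv=cv2.cvtColor(im,cv2.COLOR_BGR2HSV); a,b,c,d=win
    g=((hsv[...,0]>35)&(hsv[...,0]<95)&(hsv[...,1]>90))[a:b,c:d]
    if n=="top":
        v=hsv[a:b,c:d,2]; s=hsv[a:b,c:d,1]
        print('V profile row', hsv[245,300:380,2][::4], hsv[198:256,345,2][::3])
        m=(((v>175)&(s<60)).astype(np.uint8))*255
        m=cv2.morphologyEx(m,cv2.MORPH_OPEN,np.ones((3,3)))
        ys,xs=np.nonzero(m); P=np.array([ray(n,(x+c,y+a),.08)[:2] for x,y in zip(xs,ys)],np.float32)
        r=cv2.minAreaRect(P); print('opening',r)
        print(cv2.boxPoints(r), P.min(0),P.max(0))
    ys,xs=np.nonzero(g)
    nn,l,st,ct=cv2.connectedComponentsWithStats(g.astype(np.uint8)); print(n,st[1:][st[1:,4]>20])
# board: per-column edges in top
im=cv2.imread("pics/top0.png"); hsv=cv2.cvtColor(im,cv2.COLOR_BGR2HSV)
E1=[];E2=[]
for x in range(309,369):
    col=[y for y in range(212,242) if hsv[y,x,1]>90 or hsv[y,x,2]<90]
    E1.append((x,min(col)-.5));E2.append((x,max(col)+.5))
for E in(E1,E2):
    k=np.polyfit(*np.array(E).T,1); print('edge',k, [ray("top",(x,np.polyval(k,x)),.029)[:2] for x in (310,339,368)])
```

```text
V profile row [173 148 201 202 205 205 206 208 209 210 210 208 205 203 201 200 201 200
 154 146] [147 123 113 212 204 208 210 207 208 142  34  97 210 205 204 209 207 214
 144 146]
opening ((0.5357984304428101, -0.031648412346839905), (0.1543744057416916, 0.19919085502624512), 0.6878111362457275)
[[ 0.45742124  0.06701326]
 [ 0.45981234 -0.13216326]
 [ 0.6141756  -0.13031009]
 [ 0.6117845   0.06886643]] [ 0.45826262 -0.13189636] [0.6140901  0.06798533]
top [[  6  24  65  12 329]]
scene [[   0    0   80   30 1135]
 [  10   33   21   19   61]
 [  42   53   11   11   27]
 [  52   57    8   10   21]
 [   0   65   30   20  320]]
edge [-5.68213393e-02  2.44584023e+02] [array([0.54103264, 0.05750467]), array([ 0.5459031 , -0.03582848]), array([ 0.55078139, -0.12931176])]
edge [-5.66824118e-02  2.51086996e+02] [array([0.51982764, 0.05740147]), array([ 0.52465023, -0.03558939]), array([ 0.52948054, -0.12872886])]
```

Run:
```python
from h import *
im=cv2.imread("pics/scene0.png")
cv2.imwrite("pics/crop1.png",cv2.resize(im[160:220,280:360],(800,600),interpolation=cv2.INTER_NEAREST))
for p in((294,175),(294,181),(295,178),(301,173)): print(p,ray("scene",p,.029))
for s in(-1,1):
  for dy in(0,-.007):
    for y in(-.118,.118): print(s,dy,y,proj("scene",[.541+s*.0175-y*.052,-.0316+dy+y,.029]),proj("scene",[.541+s*.0175-y*.052,-.0316+dy+y,.015]))
```

```text
(294, 175) [ 0.55574193 -0.1634971   0.029     ]
(294, 181) [ 0.57391847 -0.14583262  0.029     ]
(295, 178) [ 0.56285854 -0.15234211  0.029     ]
(301, 173) [ 0.53531165 -0.15340878  0.029     ]
-1 0 -0.118 [303.17376465 172.60211295] [303.33294627 175.78900729]
-1 0 0.118 [365.86234461 209.33517767] [365.56963994 212.47548613]
-1 -0.007 -0.118 [301.52274153 171.52389825] [301.69296438 174.71163852]
-1 -0.007 0.118 [363.95470891 208.09874378] [363.67671263 211.2412269 ]
1 0 -0.118 [295.24111287 178.74761789] [295.45741766 181.92711003]
1 0 0.118 [358.11258001 216.36404294] [357.87431865 219.48926152]
1 -0.007 -0.118 [293.58829391 177.64442267] [293.81565586 180.82495952]
1 -0.007 0.118 [356.1995308  215.09694903] [355.9760715  218.22463059]
```

View pics/crop1.png

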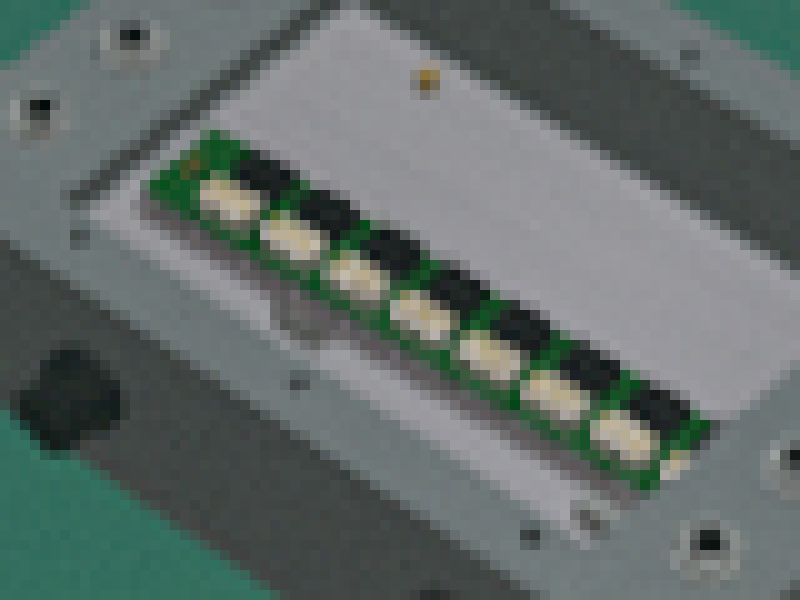

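The scene crop shows the board's −y end corners at px (294.5,179) and (300.5,173). That puts the board centre at about (0.541, −0.0355) with yaw 3°. The opening centre is (0.536, −0.032) with yaw 0.7°, and it measures 154×199 mm, which matches the given size. Next I turn the gripper and move over the board.

The rows are not in the units I measure in: shifts go in shares of 62.5 mm and turns go in shares of 180 degrees. I convert before sending: 0.185 rad / 3.1416 = 0.0589.

```bash
echo '{"aperture": [1,1,1,1,1],"x": [0,0,0,0,0],"y": [0,0,0,0,0],"z": [0,0,0,0,0],"ax": [0,0,0,0,0],"ay": [0,0,0,0,0],"az": [0.0589,0.0589,0.0589,0.0589,0.0589]}' > rows.txt && python3 shift.py rows.txt
echo '{"aperture": [1,1,1,1,1],"x": [0,0,-0.816,-0.816,-0.816],"y": [0,0,0.448,0.448,0.448],"z": [0,0,0,0,0],"ax": [0,0,0,0,0],"ay": [0,0,0,0,0],"az": [0.0589,0.0586,0,0,0]}' > rows.txt && python3 shift.py rows.txt
echo '{"aperture": [1,1,1,1,1],"x": [-0.816,-0.816,-0.816,-0.816,-0.816],"y": [0.448,0.448,0.448,0.448,0.448],"z": [0,0,0,0,0],"ax": [0,0,0,0,0],"ay": [0,0,0,0,0],"az": [0,0,0,0,0]}' > rows.txt && python3 shift.py rows.txt
echo '{"aperture": [1,1,1,1,1],"x": [-0.816,-0.816,-0.816,-0.816,-0.816],"y": [0.448,0.448,0.448,0.448,0.448],"z": [0,0,0,0,0],"ax": [0,0,0,0,0],"ay": [0,0,0,0,0],"az": [0,0,0,0,0]}' > rows.txt && python3 shift.py rows.txt
cat >> h.py <<'E'
def go(p,yaw,tilt=0):
    """tool-frame shift to TCP p, tool y at yaw, then tilt about tool y; prints"""
    s=manip.state(); q=rot(s["tool_rot"]); c,n=np.cos(yaw),np.sin(yaw)
    T=R.from_matrix(np.array([[-n,c,0],[c,n,0],[0,0,-1]]))*R.from_rotvec([0,tilt,0])
    T=R.from_matrix(np.array([[-n,c,0],[c,n,0],[0,0,-1]]).T)*R.from_rotvec([0,tilt,0])
    print(s["time"],"shift",q.inv().apply(np.array(p)-s["tool_pos"]).round(4),"rot",(q.inv()*T).as_rotvec().round(4),"j",s["joint_pos"].round(2))
E
python3 -c "
from h import *
go([.541,-.0355,.10],.052)"
```

```text
time: 0.72
tool_pos: [0.1379, 0.6092, 0.2306]
tool_rot: [0.0, 0.545, 0.838, -0.001]
contact_force: [0.4, 0.4, 0.5]
gripper_width: 0.997
grasp_force: 0.0
time: 1.35
tool_pos: [0.2306, 0.4596, 0.2306]
tool_rot: [0.0, 0.687, 0.726, -0.0]
contact_force: [0.6, -0.2, 0.5]
gripper_width: 0.999
grasp_force: 0.0
time: 1.98
tool_pos: [0.3842, 0.2125, 0.231]
tool_rot: [0.0, 0.688, 0.726, 0.0]
contact_force: [1.2, -0.2, 0.8]
gripper_width: 1.002
grasp_force: 0.0
time: 2.6
tool_pos: [0.5379, -0.0347, 0.2309]
tool_rot: [-0.0, 0.688, 0.726, -0.0]
contact_force: [0.5, 0.3, -0.3]
gripper_width: 0.999
grasp_force: 0.0
2.6 shift [-0.001   0.0031  0.1309] rot [-0.0003 -0.0003  0.0015] j [-0.2  -0.15  1.81  0.    1.48 -0.26]
```

Scaled: 0.05 m is 0.8, 0.03 m is 0.48.

```bash
echo '{"aperture": [1,1,1,1],"x": [-0.016,0,0,0],"y": [0.048,0,0,0],"z": [0.8,0.8,0.48,0],"ax": [0,0,0,0],"ay": [0,0,0,0],"az": [0,0,0,0]}' > rows.txt && python3 shift.py rows.txt
python3 - <<'E'
from h import *
go([.541,-.0355,.010],.052)
im=manip.grab_frame("scene"); cv2.imwrite("pics/s1.png",im[:,:,::-1])
a=manip.grab_frame("top")[...,::-1]
cv2.imwrite("pics/c2.png",np.hstack([cv2.resize(im[100:250,250:400,::-1],(400,400)),cv2.resize(a[175:275,290:390],(400,400))]))
E
```

```text
time: 3.1
tool_pos: [0.5376, -0.0332, 0.0976]
tool_rot: [-0.003, 0.688, 0.726, -0.002]
contact_force: [-0.7, 0.1, 0.3]
gripper_width: 1.0
grasp_force: 0.0
3.1 shift [-0.0026  0.0039  0.0876] rot [-0.0074 -0.0019  0.0018] j [-0.2  -0.03  1.92 -0.    1.25 -0.25]
```

View pics/c2.png

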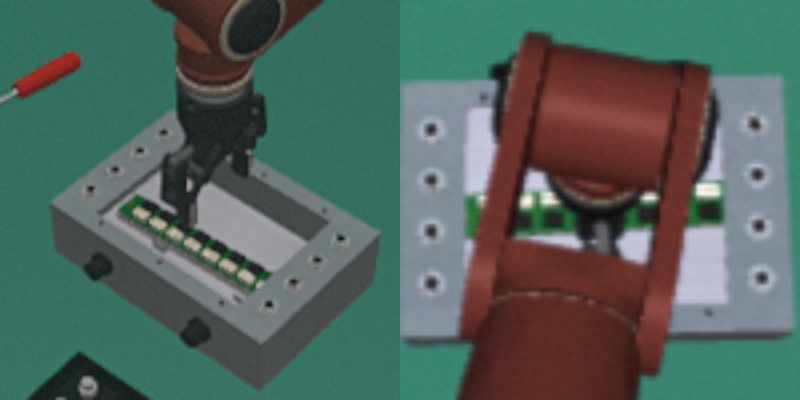

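The gripper straddles the board above the opening with clearance on both sides, so I descend.

Scaled: 0.03 m is 0.48, 0.025 m is 0.4, 0.004 rad / 3.1416 = 0.0013.

```bash
echo '{"aperture": [1,1,1,1,1],"x": [-0.032,0,0,0,0],"y": [0.064,0,0,0,0],"z": [0.48,0.4,0.24,0,0],"ax": [0.0013,0,0,0,0],"ay": [0.0006,0,0,0,0],"az": [0,0,0,0,0]}' > rows.txt && python3 shift.py rows.txt
python3 -c "
from h import *
go([.541,-.0355,.009],.052)"
```

```text
time: 3.82
tool_pos: [0.5456, -0.0356, 0.0329]
tool_rot: [-0.001, 0.688, 0.726, -0.0]
contact_force: [-0.5, -0.6, -0.0]
gripper_width: 1.003
grasp_force: 0.0
3.825 shift [ 0.0003 -0.0045  0.0239] rot [-0.0014 -0.0013  0.0021] j [-0.2   0.08  1.94  0.    1.12 -0.26]
```

Scaled: 0.015 m is 0.24, 0.009 m is 0.144.

```bash
echo '{"aperture": [1,1,1,1],"x": [0,0,0,0],"y": [-0.064,0,0,0],"z": [0.24,0.144,0,0],"ax": [0,0,0,0],"ay": [0,0,0,0],"az": [0,0,0,0]}' > rows.txt && python3 shift.py rows.txt
python3 -c "
from h import *
go([.541,-.0355,.009],.052)"
```

```text
time: 4.32
tool_pos: [0.5402, -0.0355, 0.0072]
tool_rot: [-0.002, 0.688, 0.726, -0.001]
contact_force: [1.3, -0.0, 0.0]
gripper_width: 1.001
grasp_force: 0.0
4.325 shift [ 0.      0.0008 -0.0018] rot [-0.0041 -0.002   0.002 ] j [-0.2   0.11  1.96  0.    1.08 -0.26]
```

Scaled: -0.002 m is -0.032.

```bash
echo '{"aperture": [0,0,0,0,0],"x": [0,0,0,0,0],"y": [0,0,0,0,0],"z": [-0.032,0,0,0,0],"ax": [0,0,0,0,0],"ay": [0,0,0,0,0],"az": [0,0,0,0,0]}' > rows.txt && python3 shift.py rows.txt
python3 -c "
from h import *
go([.541,-.0355,.009],.052)"
```

```text
time: 4.95
tool_pos: [0.5409, -0.0357, 0.01]
tool_rot: [-0.002, 0.688, 0.726, -0.0]
contact_force: [0.4, 0.9, 3.7]
gripper_width: 0.392
grasp_force: 60.7
4.95 shift [0.0002 0.0001 0.001 ] rot [-0.0027 -0.0017  0.002 ] j [-0.2   0.11  1.96  0.    1.08 -0.26]
```

The grip holds at 60 N and about 35 mm. I lift 18 mm inside the box, then slide toward −y.

Scaled: -0.01 m is -0.16, -0.008 m is -0.128.

```bash
echo '{"aperture": [0,0,0],"x": [0,0,0],"y": [0,0,0],"z": [-0.128,-0.16,0],"ax": [0,0,0],"ay": [0,0,0],"az": [0,0,0]}' > rows.txt && python3 shift.py rows.txt
echo '{"aperture": [0,0,0,0],"x": [-0.16,-0.16,0,0],"y": [0,0,0,0],"z": [0,0,0,0],"ax": [0,0,0,0],"ay": [0,0,0,0],"az": [0,0,0,0]}' > rows.txt && python3 shift.py rows.txt
python3 - <<'E'
from h import *
go([.541,-.0555,.046],.052)
a=manip.grab_frame("top")[...,::-1];im=manip.grab_frame("scene")[...,::-1]
cv2.imwrite("pics/c3.png",np.hstack([cv2.resize(im[100:250,250:400],(400,400)),cv2.resize(a[175:275,290:390],(400,400))]))
E
```

```text
time: 5.32
tool_pos: [0.541, -0.0357, 0.0284]
tool_rot: [-0.001, 0.688, 0.726, -0.0]
contact_force: [-0.1, -0.8, -1.4]
gripper_width: 0.397
grasp_force: 60.3
time: 5.82
tool_pos: [0.5412, -0.0557, 0.0271]
tool_rot: [-0.002, 0.688, 0.726, -0.001]
contact_force: [-0.7, -0.1, -1.3]
gripper_width: 0.395
grasp_force: 60.3
5.825 shift [ 0.0003 -0.0003 -0.0189] rot [-0.0044 -0.0023  0.0015] j [-0.24  0.08  1.95  0.    1.12 -0.29]
```

View pics/c3.png

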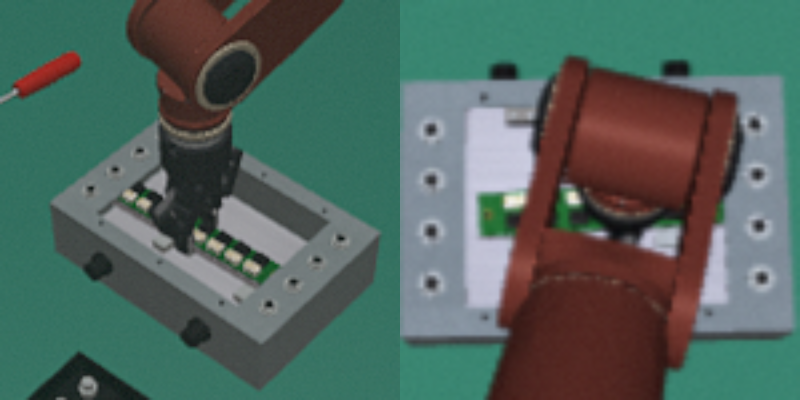

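The top view shows the board's +y end at crop col 480 against the opening edge at col 467, so it is clear by about 9 mm. Next I tilt the +y end up.

Scaled: -0.004 m is -0.064, 0.002 m is 0.032, 0.07 rad / 3.1416 = 0.0223.

```bash
echo '{"aperture": [0,0,0,0,0],"x": [0.032,0.032,0.032,0.032,0.032],"y": [0,0,0,0,0],"z": [-0.064,-0.064,-0.064,-0.064,-0.064],"ax": [0,0,0,0,0],"ay": [0.0223,0.0223,0.0223,0.0223,0.0223],"az": [0,0,0,0,0]}' > rows.txt && python3 shift.py rows.txt
echo '{"aperture": [0,0],"x": [0,0],"y": [0,0],"z": [0,0],"ax": [0,0],"ay": [0,0],"az": [0,0]}' > rows.txt && python3 shift.py rows.txt
python3 - <<'E'
from h import *
go([.541,-.0485,.044],.052,.349)
a=manip.grab_frame("top")[...,::-1];im=manip.grab_frame("scene")[...,::-1]
cv2.imwrite("pics/c4.png",np.hstack([cv2.resize(im[100:250,250:400],(400,400)),cv2.resize(a[175:275,290:390],(400,400))]))
E
```

```text
time: 6.55
tool_pos: [0.5412, -0.0484, 0.0487]
tool_rot: [-0.129, 0.677, 0.715, 0.12]
contact_force: [-0.1, -0.1, -1.7]
gripper_width: 0.399
grasp_force: 60.2
time: 6.8
tool_pos: [0.541, -0.0483, 0.0482]
tool_rot: [-0.128, 0.677, 0.715, 0.119]
contact_force: [-0.9, -0.3, -1.6]
gripper_width: 0.396
grasp_force: 60.2
6.8 shift [-0.0016  0.      0.0039] rot [-0.0048 -0.0021  0.0007] j [-0.39  0.12  1.89  0.33  1.3  -0.56]
```

View pics/c4.png

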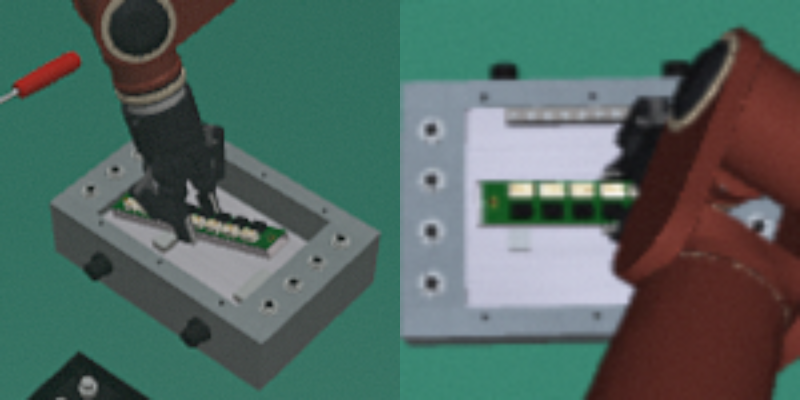

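The board is tilted about 20° with its +y end standing clear above the opening, at crop col 480 against the edge at 467. Now I raise it, shift it toward +y so the −y end comes out from under its panel, then lift.

Scaled: 0.012 m is 0.192, -0.007 m is -0.112.

```bash
echo '{"aperture": [0,0,0,0,0],"x": [0.04,0.04,0.192,0.192,0],"y": [0,0,0,0,0],"z": [-0.112,-0.112,0.0688,0.0688,0],"ax": [0,0,0,0,0],"ay": [0,0,0,0,0],"az": [0,0,0,0,0]}' > rows.txt && python3 shift.py rows.txt
echo '{"aperture": [0,0,0,0],"x": [0.192,0.192,0,0],"y": [0,0,0,0],"z": [0.0688,0.0688,0,0],"ax": [0,0,0,0],"ay": [0,0,0,0],"az": [0,0,0,0]}' > rows.txt && python3 shift.py rows.txt
python3 - <<'E'
from h import *
go([.538,.002,.063],.052,.349)
a=manip.grab_frame("top")[...,::-1];im=manip.grab_frame("scene")[...,::-1]
cv2.imwrite("pics/c5.png",np.hstack([cv2.resize(im[100:250,250:400],(400,400)),cv2.resize(a[175:275,290:390],(400,400))]))
E
```

```text
time: 7.52
tool_pos: [0.5392, -0.0219, 0.0631]
tool_rot: [-0.129, 0.677, 0.715, 0.119]
contact_force: [0.8, 0.8, -1.6]
gripper_width: 0.395
grasp_force: 60.2
time: 8.02
tool_pos: [0.5384, 0.0023, 0.0637]
tool_rot: [-0.128, 0.677, 0.715, 0.119]
contact_force: [0.9, 0.2, -1.1]
gripper_width: 0.395
grasp_force: 60.2
8.025 shift [-0.0005 -0.0005  0.0005] rot [-0.0045 -0.0027  0.0008] j [-0.31  0.07  1.92  0.34  1.3  -0.48]
```

View pics/c5.png

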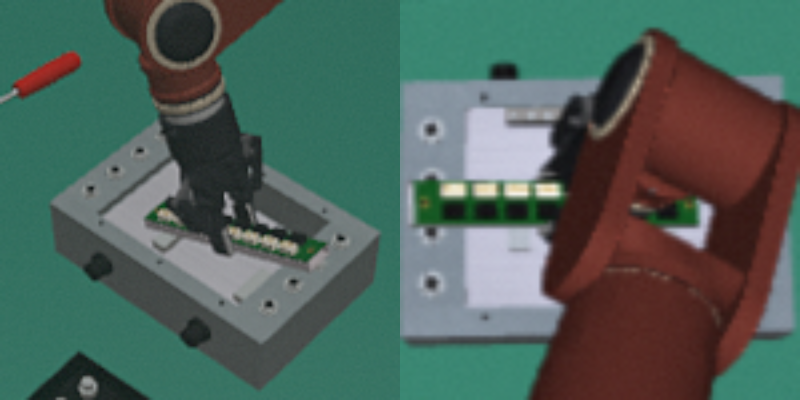

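The +y end is above its panel at crop col 412. The −y end, at col 698, is clear of the opening edge at 728. I lift and then level the board.

Scaled: -0.028 m is -0.448, -0.022 m is -0.352.

```bash
echo '{"aperture": [0,0,0,0,0],"x": [0.128,0.16,0.16,0.16,0.048],"y": [0,0,0,0,0],"z": [-0.352,-0.448,-0.448,-0.448,-0.128],"ax": [0,0,0,0,0],"ay": [0,0,0,0,0],"az": [0,0,0,0,0]}' > rows.txt && python3 shift.py rows.txt
echo '{"aperture": [0,0,0,0,0],"x": [0,0,0,0,0],"y": [0,0,0,0,0],"z": [0,0,0,0,0],"ax": [0,0,0,0,0],"ay": [-0.0223,-0.0223,-0.0223,-0.0223,-0.0223],"az": [0,0,0,0,0]}' > rows.txt && python3 shift.py rows.txt
echo '{"aperture": [0,0,0,0],"x": [0,0,0,0],"y": [0,0,0,0],"z": [0,0,0,0],"ax": [0,0,0,0],"ay": [0,0,0,0],"az": [0,0,0,0]}' > rows.txt && python3 shift.py rows.txt
python3 - <<'E'
from h import *
go([.535,0,.187],.052,0)
a=manip.grab_frame("top")[...,::-1];im=manip.grab_frame("scene")[...,::-1]
cv2.imwrite("pics/c6.png",np.hstack([cv2.resize(im[60:260,230:430],(400,400)),cv2.resize(a[175:275,290:390],(400,400))]))
E
```

```text
time: 8.75
tool_pos: [0.5402, 0.0007, 0.1872]
tool_rot: [-0.127, 0.677, 0.715, 0.12]
contact_force: [-0.3, 0.2, -1.2]
gripper_width: 0.393
grasp_force: 60.3
time: 9.38
tool_pos: [0.5383, 0.0014, 0.1834]
tool_rot: [-0.002, 0.688, 0.726, -0.002]
contact_force: [0.6, 0.1, -1.7]
gripper_width: 0.396
grasp_force: 60.2
time: 9.88
tool_pos: [0.5389, 0.001, 0.1847]
tool_rot: [-0.002, 0.688, 0.726, -0.001]
contact_force: [-1.1, -0.2, -1.5]
gripper_width: 0.395
grasp_force: 60.2
9.875 shift [-0.0008 -0.004  -0.0023] rot [-0.0042 -0.0023  0.0013] j [-0.14 -0.12  1.86  0.    1.41 -0.19]
```

View pics/c6.png

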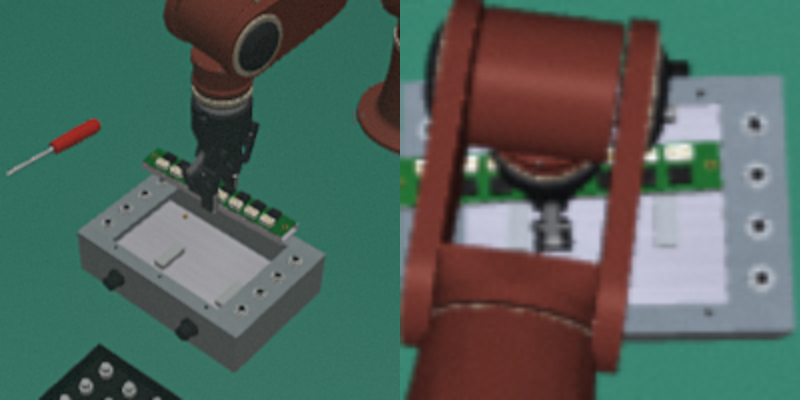

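Run:
```python
from h import *
C=np.array([.539,.001]);u=np.array([-.052,.9986]);v=np.array([.9986,.052])
for y in(-.118,.118):
  for x in(-.0175,.0175):
    for z in(.204,.190):
      p=proj("scene",[*(C+u*y+v*x),z]); print(y,x,z,((p-[230,60])*2).round(0))
```

```text
-0.118 -0.0175 0.204 [160. 147.]
-0.118 -0.0175 0.19 [160. 154.]
-0.118 0.0175 0.204 [143. 160.]
-0.118 0.0175 0.19 [144. 167.]
0.118 -0.0175 0.204 [300. 222.]
0.118 -0.0175 0.19 [299. 230.]
0.118 0.0175 0.204 [284. 237.]
0.118 0.0175 0.19 [284. 245.]
```

The predicted corners of a level board, (143,160), (160,147) and (300,222), match the picture within about 2–3 px. The board is therefore level, with its underside at about 0.19 m, 11 cm above the box top. The box and the other things in view have not moved.

```bash
python3 -c "
from plant import manip
print(manip.job_done())"
```

```text
the job is handed in; nothing more can be done
None
```

The board came out through the opening +y end first and was handed in held level and still, about 11 cm above the box top; the box and the other things in view did not appear to move.

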